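# Sort the stripped gearbox parts into their trays

## Robot

A 6-joint arm with a two-finger parallel gripper is mounted at the origin on the work surface. World frame = base frame: x ahead of the robot, y to its left, z up, the work surface at z = 0. Lengths are in m, angles in degrees, forces in N, time in s.
With the tool pointing down it reaches from about 0.25 to 0.725 m from the base axis. Payload 9.7 kg.
Tool frame: the origin (TCP) lies at the very end of the fingers, on their centre line; the grasp point (between the pads) lies 19 mm behind it (bot.grip_point_offset is the distance from the TCP to the grasp point, in m); y points along the fingers, x is the direction in which the jaws open and shut, and the axes are right-handed (so a half turn about y gives the same grasp; the last joint's range is limited). The gripper opens to 85 mm and grips with 20 to 120 N. Pads are 22 mm wide; open, the fingers measure 114 mm over their backs; the gripper's body (76 mm by 85 mm) begins 54 mm behind the grasp point. The pads swing forward as they close: fully open they stand 13 mm farther back than shut.
Start: joints at [71.104, 4.979, 10.078, 95.1, 0, 90], TCP at [0.178, 0.52, 0.231] pointing down, gripper open.
Joint ranges: [-179.16, 179.16], [-48.56, 103.87], [-65.8, 70.77], [-126.05, 130.52], [-82.76, 87.17], [-180, 180]. Speed limits (degrees/s): [127.2, 127.2, 147.25, 180, 180, 180].

## Interface

Orientations are given as [roll, pitch, yaw] about the fixed x, y, z axes, in that order (R = Rz(yaw) Ry(pitch) Rx(roll)).
In Python, from workcell import bot gives the robot as it stands.
- The arm moves only by the shell command python3 -m inch 'ROWS' [FORCE]. ROWS is JSON, a list of rows, each a list of 3 entries, a list of its own where there are three numbers: the shift along the tool's x, y, z in mm, then the turn, a rotation vector about the tool's x, y, z in rad, then the finger opening in mm, from 0 to 85.4. In form: [[[x, y, z], [ax, ay, az], grip], ...]. A call has 1 to 20 rows; each row is the pose to reach, as a shift and turn from the pose measured when the call began, along the tool's axes at that moment; what a row does not reach only later rows make up. A row lasts 1/10 s, in which the tool goes at most 50 mm and 8.59 degrees, less where a joint would pass 70% of its speed; a pose out of reach is approached as far as the arm can. A call with a gripper value outside its range is refused whole. The fingers move at their own pace and stop on an object; FORCE is the grip in N (left out, the last holds). Time passes only in rows, so rows that repeat a pose let the fingers close. It gives the time, the measured TCP pose, the force and the opening at its end, in the units of the state.
- bot.get_obs(): the state, without advancing time (a new reading comes with each control period).
- bot.camera(name): name is "side" or "top" or "wrist"; returns a dict with "frame" (420x560x3 uint8, red, green, blue), "mtx" (3x3 intrinsics, pixels), "k1" (the pictures are not rectified: a ray, as slopes to the right and down, at radius r is drawn at 1 + k1 r^2 times it, then the intrinsics apply), "origin" and "orientation" of the camera in the world. Camera axes: x right, y down, z forward; pixel columns grow to the right and rows downward; lengths in m; the calibration is good to about 2 mm. A picture is of the moment at which its call begins. There is no depth.
- bot.job_done(): hands the job in, once; it reports no verdict.
Trained networks look in a picture, given as the dict that the camera call returned (one of the last four; its "shot" number tells which), for a name from the list of things; names that differ only in an ending like _2 or _b are one class to them, and where a whole thing is asked for, a point or a joint stands for the part that bears it (a point fixed in the world has none). Each returns a list of dicts, best first, with "confidence" (0 to 1); they miss things now and then, are a little off and sometimes report something else, mostly with a low value. They report only what shows in the picture. A call takes as long as a camera call. They do not tell look-alikes from the thing itself.
- bot.search_frame(picture, name): "box" ([left, top, right, bottom] in pixels, round what is visible of it).
- bot.cut_out(picture, name): "region" (420x560 bool, what is visible of it) and "box" ([left, top, right, bottom] in pixels, round what is visible of it).
The state is a dict: "time": time; "q": joint angles; "qd": joint speeds; "joint_efforts": joint torques, N m; "ee_pos": TCP position; "tcp_rot": TCP orientation; "wrist_force": force on the tool from outside, world axes, zero at the start; "torque": the same for the moment, N m; "opening": finger opening in m.
Only numpy, scipy, OpenCV 4.12 (cv2) and the standard library are available. Lean on these libraries where they do the work, as an engineer would, in place of code of your own. Each camera call takes 0.05 s, during which the arm holds its last target. There are 200 camera calls.

## Task

Sort the five gearbox parts that lie loose on the lift table into the three steel trays, each with its own kind: both gears into the tray that already holds a gear, both ball bearings into the tray with the bearing, and the hex nut into the tray with the nuts. Each part must end lying flat on the floor of its tray, not on top of another part or leaning on the wall; set the parts down rather than dropping them, and leave the grease tub and the piston standing where they are.

Things in the scene. Friction and masses are not known exactly. Their poses are not given: they have to be found in the camera images.
- gear_large: Larger loose steel spur gear, lying flat on the table: 20 teeth, 56 mm across the teeth, 18 mm thick, with a 22 mm splined bore, about 0.24 kg. Origin at its centre, 9 mm above what it lies on; z is its axis; its yaw does not matter.
- gear_small: Smaller loose steel spur gear, lying flat: 16 teeth, 44 mm across the teeth, 16 mm thick, 18 mm splined bore, about 0.13 kg. Origin at its centre, 8 mm above what it lies on; z is its axis.
- bearing_large: Larger loose ball bearing, lying flat: smooth outer ring of 52 mm diameter, 15 mm thick, 20 mm bore, balls visible between the rings, about 0.14 kg. Origin at its centre, 7.5 mm above what it lies on; z is its axis.
- bearing_small: Smaller loose ball bearing, lying flat: smooth outer ring of 42 mm diameter, 14 mm thick, 15 mm bore, about 0.08 kg. Origin at its centre, 7 mm above what it lies on; z is its axis.
- hex_nut: Loose steel hexagon nut, lying flat: 30 mm across the flats (34.6 mm across the corners), 15 mm thick, 19 mm bore, about 0.06 kg. Origin at its centre, 7.5 mm above what it lies on; z is its axis; one pair of flats faces its +y and -y, the others follow at 60 degree steps.
- tray_gears: Fixed dark steel tray, 215 mm (its x, pointing roughly away from the robot) x 130 mm outside, 26 mm high, walls 3 mm, floor 4 mm thick. Origin at the centre of its underside; z up. The three trays are alike, in any order side by side, known by what lies in them: here, at the +x end, a loose 50 mm gear (centre x = +72 mm, y = 0); floor empty from the near wall to x = +40 mm.
- tray_bearings: Fixed dark steel tray, 215 mm (its x, pointing roughly away from the robot) x 130 mm outside, 26 mm high, walls 3 mm, floor 4 mm thick. Origin at the centre of its underside; z up. The three trays are alike, in any order side by side, known by what lies in them: here, at the +x end, a loose 47 mm bearing (centre x = +73 mm, y = 0); floor empty from the near wall to x = +40 mm.
- tray_nuts: Fixed dark steel tray, 215 mm (its x, pointing roughly away from the robot) x 130 mm outside, 26 mm high, walls 3 mm, floor 4 mm thick. Origin at the centre of its underside; z up. The three trays are alike, in any order side by side, known by what lies in them: here, at the +x end, two loose nuts (x = +74 mm, y = +28 and -30 mm); floor empty from the near wall to x = +40 mm.
- grease_tub: Bystander: round white plastic tub of grease with a grey lid, 72 mm diameter, 50 mm high, standing loose among the parts. Origin at the centre of its underside; z up.
- piston: Bystander: aluminium piston standing crown up, 54 mm diameter, 46 mm high, loose among the parts. Origin at the centre of its underside; z up.
Mind the look-alikes: they are no part of the job. Leave any orange or pink look-alike of the gear_small alone.

How it is judged (in metres and radians):
At the end, for the whole second after the job is handed in: Both gears lie in the gear tray, both bearings in the bearing tray, the nut in the nut tray: each centre within 100 mm along and 58 mm across of the tray's centre, flat on the floor (raised under 5 mm, tilted under 0.12 rad, either face up), released and at rest (x of gear_large in the frame of tray_gears between -0.1 and 0.1 m and y of gear_large in the frame of tray_gears between -0.058 and 0.058 m and z of gear_large in the frame of tray_gears between 0 and 0.018 m and angle between the z axis of each of gear_large, gear_small and the z axis of tray_gears, either way round below 0.12 rad and linear speed of each of gear_large, gear_small, bearing_large, bearing_small, hex_nut below 0.02 m/s and angular speed of each of gear_large, gear_small, bearing_large, bearing_small, hex_nut below 0.3 rad/s and x of gear_small in the frame of tray_gears between -0.1 and 0.1 m and y of gear_small in the frame of tray_gears between -0.058 and 0.058 m and z of gear_small in the frame of tray_gears between 0 and 0.017 m and x of bearing_large in the frame of tray_bearings between -0.1 and 0.1 m and y of bearing_large in the frame of tray_bearings between -0.058 and 0.058 m and z of bearing_large in the frame of tray_bearings between 0 and 0.0165 m and angle between the z axis of each of bearing_large, bearing_small and the z axis of tray_bearings, either way round below 0.12 rad and x of bearing_small in the frame of tray_bearings between -0.1 and 0.1 m and y of bearing_small in the frame of tray_bearings between -0.058 and 0.058 m and z of bearing_small in the frame of tray_bearings between 0 and 0.016 m and x of hex_nut in the frame of tray_nuts between -0.1 and 0.1 m and y of hex_nut in the frame of tray_nuts between -0.058 and 0.058 m and z of hex_nut in the frame of tray_nuts between 0 and 0.0165 m and angle between the z axis of hex_nut and the z axis of tray_nuts, either way round below 0.12 rad); the robot touches nothing.
It fails at once if the grease tub is pushed more than 30 mm from where it stood, or tipped over (distance of grease_tub from where it was at the start of the episode above 0.03 m or angle between grease_tub's own z axis and vertical above 0.5 rad).
It fails at once if the piston is pushed more than 30 mm from where it stood, or tipped over (distance of piston from where it was at the start of the episode above 0.03 m or angle between piston's own z axis and vertical above 0.5 rad).
It fails at once if a part is dropped or flung down (faster than 0.9 m/s below 50 mm height: a free fall of over 40 mm) ((linear speed of gear_large above 0.9 m/s and height (world z) of gear_large below 0.05 m) or (linear speed of gear_small above 0.9 m/s and height (world z) of gear_small below 0.05 m) or (linear speed of bearing_large above 0.9 m/s and height (world z) of bearing_large below 0.05 m) or (linear speed of bearing_small above 0.9 m/s and height (world z) of bearing_small below 0.05 m) or (linear speed of hex_nut above 0.9 m/s and height (world z) of hex_nut below 0.05 m)).
It also fails if it takes over 125 s, if anything falls off the work surface, if the arm or the gripper's body presses on something with over 40 N, if the wrist force passes 120 N, or if a joint passes its speed limit or range.

## Working session

There is one attempt and no reset: what is moved stays moved. The work goes in short steps, Python scripts to look and compute and a shell command to move; the robot and the scene stay as the last step left them, time stands still between calls to the robot, and variables do not carry over. Pictures are saved under pics/ and viewed, about 12 in all and at most 16, crops included, and the job is handed in when it is done.

```bash
mkdir -p pics; ls; cat > h.py <<'E'
import numpy as np, cv2, json
from workcell import bot
from scipy.spatial.transform import Rotation as R
def camR(p):
    o=np.array(p["orientation"],float)
    return o if o.shape==(3,3) else R.from_euler('xyz',o,degrees=True).as_matrix()
def world(p,uv,z):
    K=np.array(p["mtx"]);d=(np.array(uv,float)-K[:2,2])/[K[0,0],K[1,1]]
    s=d.copy()
    for _ in range(20): s=d/(1+p["k1"]*(s@s))
    r=camR(p)@np.array([s[0],s[1],1]);o=np.array(p["origin"])
    return o+r*(z-o[2])/r[2]
def save(p,n): cv2.imwrite('pics/'+n,cv2.cvtColor(p["frame"],cv2.COLOR_RGB2BGR))
E
python3 - <<'E'
from h import *
p=bot.camera("top");save(p,"top1.png")
print(p["origin"],p["orientation"],p["mtx"],p["k1"])
for n,z in dict(gear_large=.018,gear_small=.016,bearing_large=.015,bearing_small=.014,hex_nut=.015,grease_tub=.05,piston=.046,tray_gears=.026,tray_bearings=.026,tray_nuts=.026).items():
    for d in bot.search_frame(p,n):
        b=np.array(d["box"]);print(n,round(d["confidence"],2),b.round(),world(p,[(b[0]+b[2])/2,(b[1]+b[3])/2],z).round(3))
s=bot.get_obs();print(s)
p=bot.camera("side");save(p,"side1.png")
E
```

```text
pics
[0.45036391 0.00161601 1.04293035] [-176.52245994    0.71889765  -91.1319983 ] [[423.7287878    0.         272.44019168]
 [  0.         423.7287878  213.73570865]
 [  0.           0.           1.        ]] 0.03056546395862366
gear_large 0.47 [151. 114. 218. 208.] [0.647 0.226 0.018]
gear_small 0.78 [259. 269. 272. 281.] [0.366 0.033 0.016]
gear_small 0.6 [273. 232. 288. 244.] [ 0.454 -0.005  0.016]
gear_small 0.47 [222. 270. 238. 290.] [0.355 0.119 0.016]
bearing_large 0.59 [341. 238. 361. 256.] [ 0.429 -0.174  0.015]
bearing_small 0.5 [145. 264. 161. 281.] [0.377 0.304 0.014]
hex_nut 0.45 [211. 236. 221. 248.] [0.448 0.152 0.015]
grease_tub 0.86 [ 92. 221. 126. 249.] [0.468 0.397 0.05 ]
piston 0.65 [396. 252. 427. 282.] [ 0.381 -0.307  0.046]
tray_gears 0.65 [251. 114. 309. 201.] [ 0.648 -0.007  0.026]
tray_bearings 0.71 [150. 113. 219. 208.] [0.646 0.225 0.026]
tray_nuts 0.92 [337. 115. 400. 208.] [ 0.633 -0.221  0.026]
{'time': 0.55, 'q': array([ 7.11020534e+01,  4.97761500e+00,  1.00780279e+01,  9.51006203e+01,
       -8.07915222e-04,  9.00002185e+01]), 'qd': array([ 0.02594127,  0.02718296,  0.02637329,  0.09987356, -0.08837193,
        0.02130658]), 'joint_efforts': array([-4.06142090e-04, -5.19737148e+01,  4.64623654e+01,  1.44365076e-03,
        1.21461390e-06,  7.46676449e-06]), 'ee_pos': array([0.17813504, 0.52033831, 0.23129481]), 'tcp_rot': array([-9.00008079e+01,  2.07327399e-04,  7.11018349e+01]), 'wrist_force': array([-0.96160649, -0.42296388, -0.15566572]), 'torque': array([-0.00810034, -0.00669017,  0.03432015]), 'opening': 0.08540775907065618}
```

```bash
python3 -c "
import cv2
i=cv2.imread('pics/top1.png');cv2.imwrite('pics/top1c.png',cv2.resize(i[100:310,70:450],None,fx=2.1,fy=2.1,interpolation=cv2.INTER_CUBIC))"
```

```text
(no output)
```

View pics/top1c.png

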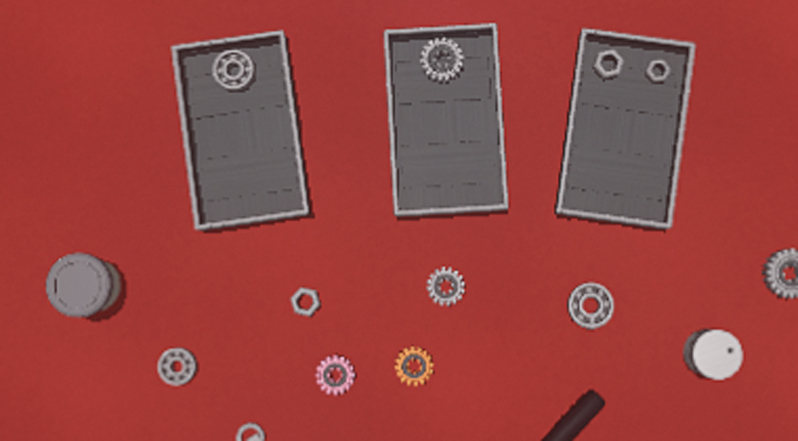

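View pics/side1.png

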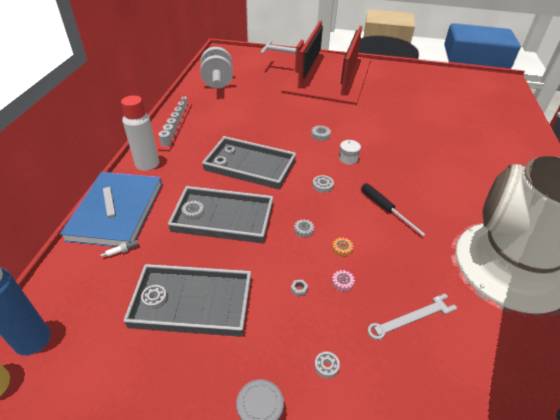

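The top view (cropped) shows, left to right:
- **Trays:** bearings at crop (240,130), gears at (445,120), nuts at (625,130).
- **Parts:** small bearing (177,367), nut (306,301), small gear (446,286), large bearing (590,305), large gear at the right edge (790,273).
- **Leave alone:** pink and orange gears at (335,375) and (414,366), tub on the left, piston at (715,355).

The side view agrees. Next I'll measure positions by colour.

```bash
cat >> h.py <<'E'
def comps(p,zs=.008,amin=60):
    f=p["frame"];hsv=cv2.cvtColor(f,cv2.COLOR_RGB2HSV);m=(hsv[...,1]<90).astype(np.uint8)
    m=cv2.morphologyEx(m,cv2.MORPH_CLOSE,np.ones((3,3),np.uint8))
    out=[]
    for c in cv2.findContours(m,cv2.RETR_EXTERNAL,cv2.CHAIN_APPROX_NONE)[0]:
        if cv2.contourArea(c)<amin: continue
        out.append((c[:,0,:],c))
    return out
E
python3 - <<'E'
from h import *
for cam in("top","side"):
    p=bot.camera(cam)
    for c,_ in comps(p):
        a=cv2.contourArea(c)
        z=.026 if a>3000 else .010
        W=np.array([world(p,q,z)[:2] for q in c])*1000
        if not(150<W[:,0].mean()<850 and abs(W[:,1].mean())<500): continue
        (x,y),(w,h),an=cv2.minAreaRect(W.astype(np.float32));(cx,cy),r=cv2.minEnclosingCircle(W.astype(np.float32))
        print(cam,int(a),c.mean(0).round(),"rect",round(x),round(y),round(w),round(h),round(an,1),"circ",round(cx),round(cy),round(2*r))
E
```

```text
top 644 [209. 338.] rect 225 175 188 39 33.7 circ 224 175 189
top 165 [326. 318.] rect 260 -110 8 198 44.6 circ 260 -110 198
top 80 [267. 274.] rect 368 29 24 24 88.9 circ 368 30 27
top 218 [229. 278.] rect 360 121 42 42 13.3 circ 359 121 45
top 238 [154. 274.] rect 372 303 44 41 88.8 circ 373 304 45
top 499 [409. 268.] rect 375 -314 65 55 89.0 circ 376 -313 67
top 122 [215. 243.] rect 444 154 29 34 44.0 circ 445 155 35
top 347 [351. 245.] rect 432 -174 51 51 88.9 circ 433 -175 53
top 228 [282. 236.] rect 459 -8 41 44 88.9 circ 459 -9 45
top 786 [109. 235.] rect 469 412 83 71 88.8 circ 469 412 85
top 431 [446. 230.] rect 466 -404 56 59 13.0 circ 466 -404 60
top 4775 [184. 162.] rect 644 225 218 134 7.0 circ 644 225 252
top 4840 [367. 161.] rect 636 -219 133 218 80.5 circ 637 -216 252
top 4701 [282. 157.] rect 651 -12 218 132 2.3 circ 651 -12 251
top 318 [258.  85.] rect 826 37 257 59 83.5 circ 853 34 257
side 1558 [260. 402.] rect 472 384 75 64 11.1 circ 470 391 78
side 491 [327. 364.] rect 371 305 42 47 7.1 circ 373 305 48
side 926 [413. 316.] rect 225 181 191 39 32.7 circ 224 181 192
side 197 [299. 287.] rect 443 158 32 36 11.4 circ 443 157 39
side 274 [343. 279.] rect 358 121 41 45 3.4 circ 358 121 46
side 7286 [191. 300.] rect 642 232 219 144 6.9 circ 641 231 257
side 64 [343. 244.] rect 366 26 25 20 11.6 circ 366 26 25
side 253 [304. 228.] rect 457 -4 44 53 11.8 circ 455 -5 55
side 4320 [223. 214.] rect 648 -2 220 152 2.1 circ 648 -1 262
side 367 [393. 209.] rect 260 -112 29 204 44.7 circ 257 -115 204
side 269 [323. 183.] rect 431 -171 51 67 7.3 circ 431 -171 68
side 398 [349. 151.] rect 371 -325 57 113 4.5 circ 373 -325 116
side 2982 [250. 162.] rect 638 -226 162 231 80.4 circ 639 -225 277
side 209 [321. 133.] rect 462 -399 54 76 7.3 circ 459 -400 78
```

Both cameras agree with z = 0. I'll take the small bearing first: hover, then a close look.

```bash
cat > go.py <<'E'
import sys
from h import *
def go(x,y,z,yaw):
    s=bot.get_obs();A=R.from_euler('xyz',s["tcp_rot"],degrees=True);B=R.from_euler('xyz',[-90,0,yaw],degrees=True)
    print("t",round(s["time"],1),"d",A.inv().apply(np.array([x,y,z])-np.array(s["ee_pos"])*1000).round(),"turn",(A.inv()*B).as_rotvec().round(3),"q",s["q"].round(),"rot",s["tcp_rot"].round(1))
if __name__=="__main__": go(*map(float,sys.argv[1:5]))
E
python3 go.py 372 304 100 97
```

```text
t 0.7 d [-142.  131. -254.] turn [-0.    -0.452  0.   ] q [71.  5. 10. 95.  0. 90.] rot [-90.   -0.   71.1]
```

```bash
python3 -m inch '[[[-20,5,-40],[0,-0.05,0],85],[[-45,15,-80],[0,-0.15,0],85],[[-65,30,-120],[0,-0.25,0],85],[[-90,60,-160],[0,-0.35,0],85],[[-110,90,-200],[0,-0.452,0],85],[[-130,110,-235],[0,-0.452,0],85],[[-142,131,-254],[0,-0.452,0],85],[[-142,131,-254],[0,-0.452,0],85],[[-142,131,-254],[0,-0.452,0],85]]' 60
python3 - <<'E'
from h import *
p=bot.camera("wrist");save(p,"w1.png");print(p["origin"],p["orientation"])
s=bot.get_obs();print(s["q"].round(1))
for c,_ in comps(p,amin=500):
    W=np.array([world(p,q,.012)[:2] for q in c])*1000
    print(c.mean(0).round(),[np.round(v) for v in cv2.minEnclosingCircle(W.astype(np.float32))])
E
python3 go.py 372 304 3 97
```

```text
time: 1.6
ee_pos: [0.3725, 0.3033, 0.1002]
tcp_rot: [-90.0, 0.0, 96.9]
wrist_force: [0.3, -0.5, 0.6]
opening: 0.0851
[0.29375708 0.29288443 0.24353334] [ 1.61856065e+02 -4.87750732e-02  9.69182202e+01]
[ 39.2  -5.1 -14.4  80.7   0.   32.2]
[270. 371.] [array([597., 332.]), np.float64(292.0)]
[ 92. 273.] [array([442., 156.]), np.float64(21.0)]
[279. 213.] [array([372., 303.]), np.float64(23.0)]
[ 35. 170.] [array([360., 118.]), np.float64(24.0)]
[156.  53.] [array([271., 206.]), np.float64(40.0)]
t 1.6 d [-0. 98.  1.] turn [ 0.    -0.     0.001] q [ 39.  -5. -14.  81.   0.  32.] rot [-90.  -0.  97.]
```

View pics/w1.png

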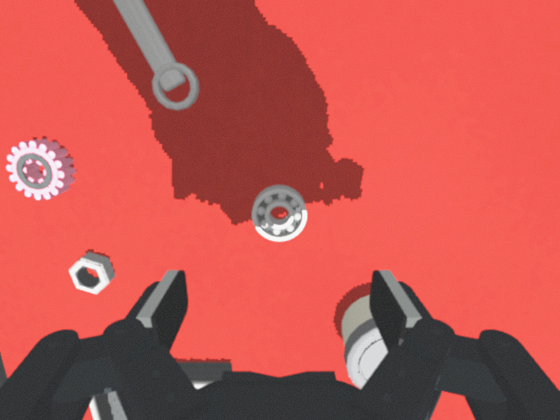

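The wrist view shows the small bearing at (279,213), which maps to (372,303) and matches the top view. I'll descend and grip.

```bash
python3 -m inch '[[[0,30,0],[0,0,0],85],[[0,60,0],[0,0,0],75],[[0,85,0],[0,0,0],65],[[0,98,0],[0,0,0],55],[[0,98,0],[0,0,0],30],[[0,98,0],[0,0,0],30],[[0,98,0],[0,0,0],30],[[0,98,0],[0,0,0],30],[[0,98,0],[0,0,0],30],[[0,98,0],[0,0,0],30]]' 60
python3 -m inch '[[[0,-10,0],[0,0,0],30],[[0,-30,0],[0,0,0],30],[[0,-60,0],[0,0,0],30],[[0,-90,0],[0,0,0],30],[[0,-98,0],[0,0,0],30],[[0,-98,0],[0,0,0],30]]' 60
python3 - <<'E'
from h import *
save(bot.camera("wrist"),"w2.png")
E
python3 go.py 644 225 60 97
```

```text
time: 2.65
ee_pos: [0.3727, 0.3043, 0.0033]
tcp_rot: [-90.1, -0.1, 97.0]
wrist_force: [0.4, 0.4, -1.0]
opening: 0.0389
time: 3.25
ee_pos: [0.3733, 0.3047, 0.1029]
tcp_rot: [-90.2, -0.1, 97.0]
wrist_force: [-0.4, -0.3, -0.6]
opening: 0.0391
t 3.3 d [-112.   42. -260.] turn [ 0.001 -0.001  0.001] q [ 39.  -5. -14.  81.   0.  32.] rot [-90.1  -0.1  97. ]
```

View pics/w2.png

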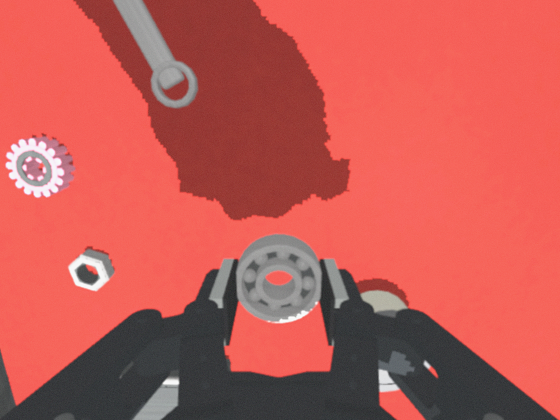

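The bearing is held level between the pads at (279,275). I'll carry it to the bearing tray.

```bash
python3 -m inch '[[[-10,0,-20],[0,0,0],30],[[-25,0,-55],[0,0,0],30],[[-41,0,-95],[0,0,0],30],[[-58,0,-135],[0,0,0],30],[[-75,0,-175],[0,0,0],30],[[-92,0,-215],[0,0,0],30],[[-105,10,-243],[0,0,0],30],[[-112,25,-260],[0,0,0],30],[[-112,45,-260],[0,0,0],30],[[-112,60,-260],[0,0,0],30],[[-112,70,-260],[0,0,0],30],[[-112,70,-260],[0,0,0],30],[[-112,70,-260],[0,0,0],30]]' 60
python3 go.py 644 225 8 97
```

```text
time: 4.6
ee_pos: [0.6443, 0.225, 0.0321]
tcp_rot: [-90.1, -0.1, 97.0]
wrist_force: [-0.2, -0.5, -0.8]
opening: 0.0395
t 4.6 d [-0. 24.  0.] turn [ 0.002 -0.     0.001] q [19. 24. 10. 77.  0. 12.] rot [-90.1  -0.1  97. ]
```

```bash
python3 -m inch '[[[0,10,0],[0,0,0],30],[[0,18,0],[0,0,0],30],[[0,24,0],[0,0,0],30],[[0,24,0],[0,0,0],30],[[0,24,0],[0,0,0],55],[[0,24,0],[0,0,0],55],[[0,24,0],[0,0,0],55],[[0,10,0],[0,0,0],55],[[0,-20,0],[0,0,0],55],[[0,-60,0],[0,0,0],60],[[0,-80,0],[0,0,0],85],[[0,-80,0],[0,0,0],85]]'
python3 - <<'E'
from h import *
save(bot.camera("wrist"),"w3.png")
E
python3 go.py 432 -174 100 97
```

```text
time: 5.8
ee_pos: [0.6459, 0.2255, 0.1177]
tcp_rot: [-90.5, -0.2, 97.0]
wrist_force: [0.4, 0.0, -0.5]
opening: 0.0844
t 5.8 d [-370.   13.  260.] turn [ 0.006 -0.     0.002] q [19. 22. 18. 85.  0. 12.] rot [-90.3  -0.1  97. ]
```

View pics/w3.png

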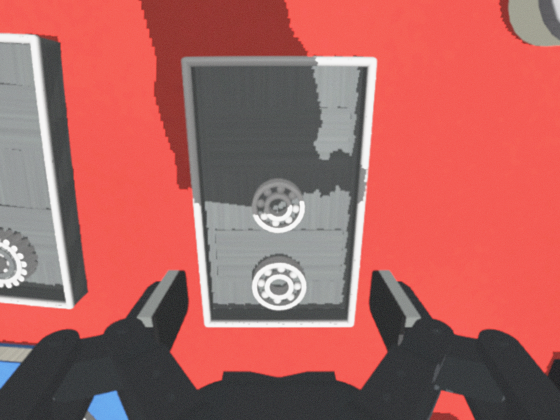

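The small bearing lies flat in its tray at (278,207), clear of the resident bearing. Next is the large bearing at (432,-174).

```bash
python3 -m inch '[[[-30,0,21],[0,0,0],85],[[-70,0,49],[0,0,0],85],[[-110,0,77],[0,0,0],85],[[-150,0,105],[0,0,0],85],[[-190,0,133],[0,0,0],85],[[-230,0,161],[0,0,0],85],[[-270,0,190],[0,0,0],85],[[-310,5,218],[0,0,0],85],[[-345,10,242],[0,0,0],85],[[-370,13,260],[0.006,0,0],85],[[-370,13,260],[0.006,0,0],85],[[-370,13,260],[0.006,0,0],85]]'
cat > look.py <<'E'
from h import *
p=bot.camera("wrist");save(p,"wl.png")
for c,_ in comps(p,amin=300):
    W=np.array([world(p,q,.012)[:2] for q in c])*1000
    (x,y),r=cv2.minEnclosingCircle(W.astype(np.float32))
    if r<70: print(c.mean(0).round(),round(x),round(y),"d",round(2*r))
E
python3 look.py; python3 go.py 432 -174 3 97
```

```text
time: 7.05
ee_pos: [0.4317, -0.1738, 0.099]
tcp_rot: [-89.9, -0.2, 96.9]
wrist_force: [0.2, 0.6, 0.5]
opening: 0.0849
[474. 266.] 458 -10 d 57
[ 10. 220.] 464 -391 d 60
[276. 215.] 433 -176 d 56
[ 83. 119.] 379 -319 d 82
[337.  32.] 302 -150 d 85
t 7.1 d [-1. 96.  0.] turn [-0.001 -0.001  0.003] q [-22.  -7. -16.  81.   0. -29.] rot [-90.   -0.2  97. ]
```

```bash
python3 -m inch '[[[-1,30,0],[0,0,0],85],[[-1,60,0],[0,0,0],80],[[-1,85,0],[0,0,0],72],[[-1,96,0],[0,0,0],65],[[-1,96,0],[0,0,0],40],[[-1,96,0],[0,0,0],40],[[-1,96,0],[0,0,0],40],[[-1,96,0],[0,0,0],40],[[-1,96,0],[0,0,0],40],[[-1,90,0],[0,0,0],40],[[-1,70,0],[0,0,0],40],[[-1,40,0],[0,0,0],40],[[-1,10,0],[0,0,0],40],[[-1,0,0],[0,0,0],40],[[-1,0,0],[0,0,0],40]]' 60
python3 go.py 584 218 40 97
```

```text
time: 8.6
ee_pos: [0.4331, -0.1747, 0.1008]
tcp_rot: [-90.1, -0.1, 97.0]
wrist_force: [0.0, -0.3, -1.9]
opening: 0.0495
t 8.6 d [ 371.   62. -197.] turn [ 0.002 -0.001  0.001] q [-22.  -7. -16.  81.   0. -29.] rot [-90.1  -0.1  97. ]
```

```bash
python3 -m inch '[[[25,0,-13],[0,0,0],40],[[60,0,-32],[0,0,0],40],[[98,0,-52],[0,0,0],40],[[136,0,-72],[0,0,0],40],[[174,0,-92],[0,0,0],40],[[212,0,-112],[0,0,0],40],[[250,0,-132],[0,0,0],40],[[288,0,-152],[0,0,0],40],[[322,0,-171],[0,0,0],40],[[350,0,-186],[0,0,0],40],[[371,10,-197],[0,0,0],40],[[371,35,-197],[0,0,0],40],[[371,55,-197],[0,0,0],40],[[371,62,-197],[0,0,0],40],[[371,62,-197],[0,0,0],40]]'
python3 go.py 584 218 8 97
```

```text
time: 10.1
ee_pos: [0.5825, 0.217, 0.0374]
tcp_rot: [-89.9, -0.0, 97.0]
wrist_force: [-1.4, -0.8, -2.2]
opening: 0.0494
t 10.1 d [ 1. 29. -2.] turn [-0.002 -0.001  0.   ] q [20. 15.  1. 75.  0. 13.] rot [-89.9  -0.   97. ]
```

```bash
python3 -m inch '[[[0,12,-1],[0,0,0],40],[[1,22,-2],[0,0,0],40],[[1,29,-2],[0,0,0],40],[[1,29,-2],[0,0,0],40],[[1,29,-2],[0,0,0],66],[[1,29,-2],[0,0,0],66],[[1,29,-2],[0,0,0],66],[[1,15,-2],[0,0,0],66],[[1,-15,-2],[0,0,0],66],[[1,-45,-2],[0,0,0],75],[[1,-70,-2],[0,0,0],85],[[1,-70,-2],[0,0,0],85]]'
python3 look.py
python3 go.py 459 -9 100 92
```

```text
time: 11.3
ee_pos: [0.5863, 0.2189, 0.1131]
tcp_rot: [-90.3, -0.1, 97.0]
wrist_force: [-0.4, -0.3, 0.3]
opening: 0.085
[536.  87.] 471 404 d 78
[210.  10.] 449 156 d 32
[ 6. 14.] 468 14 d 24
t 11.3 d [-211.   10.  153.] turn [0.003 0.087 0.002] q [20. 14.  7. 83.  0. 13.] rot [-90.2  -0.1  97. ]
```

View pics/wl.png

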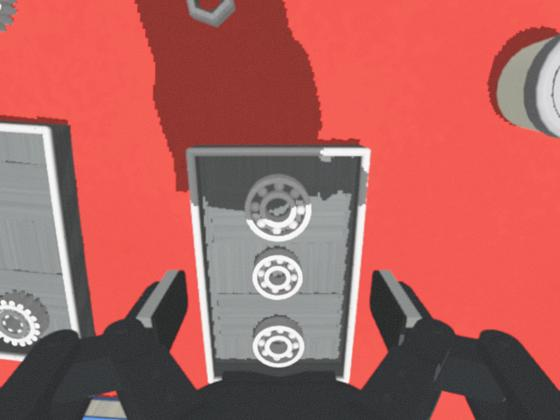

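Both bearings lie flat, large at (278,208) and small at (278,276). Next is the small steel gear. It's the grey one, at (459,-9).

```bash
python3 -m inch '[[[-25,0,18],[0,0.02,0],85],[[-60,0,43],[0,0.05,0],85],[[-95,0,69],[0,0.087,0],85],[[-130,0,94],[0,0.087,0],85],[[-165,5,120],[0,0.087,0],85],[[-195,8,141],[0,0.087,0],85],[[-211,10,153],[0.003,0.087,0],85],[[-211,10,153],[0.003,0.087,0],85],[[-211,10,153],[0.003,0.087,0],85]]'
python3 look.py; python3 go.py 459 -9 3 92.3
```

```text
time: 12.25
ee_pos: [0.4594, -0.0093, 0.0998]
tcp_rot: [-90.0, -0.1, 91.9]
wrist_force: [0.0, 0.2, -0.4]
opening: 0.0851
[280. 212.] 458 -9 d 49
[491. 200.] 444 152 d 42
[342.  87.] 367 30 d 28
[475.  79.] 359 122 d 47
[37. 10.] 320 -171 d 43
t 12.3 d [-0. 97.  1.] turn [-0.    -0.006  0.002] q [ -1.  -8. -17.  81.   0.  -3.] rot [-90.   -0.1  92. ]
```

```bash
python3 -m inch '[[[0,30,0],[0,0,0],85],[[0,60,0],[0,0,0],78],[[0,85,0],[0,0,0],68],[[0,97,0],[0,0,0],58],[[0,97,0],[0,0,0],32],[[0,97,0],[0,0,0],32],[[0,97,0],[0,0,0],32],[[0,97,0],[0,0,0],32],[[0,97,0],[0,0,0],32],[[0,90,0],[0,0,0],32],[[0,70,0],[0,0,0],32],[[0,40,0],[0,0,0],32],[[0,10,0],[0,0,0],32],[[0,0,0],[0,0,0],32],[[0,0,0],[0,0,0],32]]' 60
python3 go.py 651 -10 40 92.3
```

```text
time: 13.8
ee_pos: [0.4606, -0.009, 0.1014]
tcp_rot: [-90.2, -0.1, 92.0]
wrist_force: [-0.0, -0.4, -0.9]
opening: 0.0419
t 13.8 d [  -8.   62. -190.] turn [ 0.003 -0.006  0.002] q [ -1.  -8. -17.  81.   0.  -3.] rot [-90.2  -0.1  92. ]
```

```bash
python3 -m inch '[[[-1,0,-20],[0,0,0],32],[[-2,0,-55],[0,0,0],32],[[-4,0,-95],[0,0,0],32],[[-6,0,-135],[0,0,0],32],[[-8,5,-168],[0,0,0],32],[[-8,25,-190],[0,0,0],32],[[-8,45,-190],[0,0,0],32],[[-8,60,-190],[0,0,0],32],[[-8,62,-190],[0,0,0],32],[[-8,62,-190],[0,0,0],32]]'
python3 go.py 651 -10 8 92.3
```

```text
time: 14.8
ee_pos: [0.6501, -0.0103, 0.0393]
tcp_rot: [-90.1, -0.1, 92.0]
wrist_force: [0.5, -0.6, -0.6]
opening: 0.0415
t 14.8 d [ 0. 31. -1.] turn [ 0.001 -0.006  0.002] q [-1. 19.  5. 76.  0. -3.] rot [-90.1  -0.1  92. ]
```

```bash
python3 -m inch '[[[0,12,0],[0,0,0],32],[[0,23,0],[0,0,0],32],[[0,31,0],[0,0,0],32],[[0,31,0],[0,0,0],32],[[0,31,0],[0,0,0],60],[[0,31,0],[0,0,0],60],[[0,31,0],[0,0,0],60],[[0,15,0],[0,0,0],60],[[0,-15,0],[0,0,0],60],[[0,-45,0],[0,0,0],70],[[0,-70,0],[0,0,0],85],[[0,-70,0],[0,0,0],85]]'
python3 look.py
python3 go.py 466 -404 105 92.3
```

```text
time: 16.0
ee_pos: [0.652, -0.0105, 0.1154]
tcp_rot: [-90.5, -0.1, 92.0]
wrist_force: [0.3, -0.3, 0.4]
opening: 0.085
t 16.1 d [-387.    6.  199.] turn [ 0.006 -0.006  0.002] q [-1. 18. 12. 84.  0. -3.] rot [-90.4  -0.1  92. ]
```

View pics/wl.png

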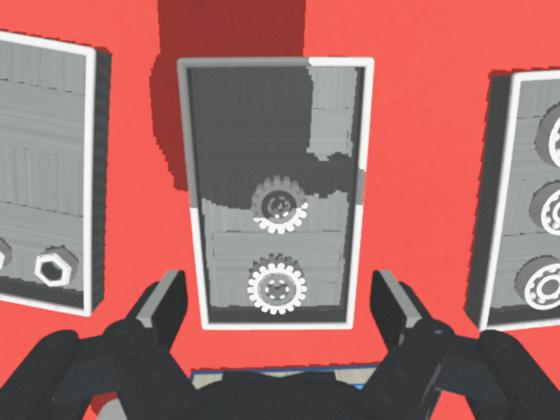

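The small gear lies flat at (279,206), beside the resident gear. Now the large gear.

```bash
python3 -m inch '[[[-30,0,15],[0,0,0],85],[[-68,0,35],[0,0,0],85],[[-106,0,54],[0,0,0],85],[[-144,0,74],[0,0,0],85],[[-182,0,94],[0,0,0],85],[[-220,0,113],[0,0,0],85],[[-258,0,133],[0,0,0],85],[[-296,0,152],[0,0,0],85],[[-330,0,170],[0,0,0],85],[[-365,5,188],[0,0,0],85],[[-387,6,199],[0.006,-0.006,0],85],[[-387,6,199],[0.006,-0.006,0],85],[[-387,6,199],[0.006,-0.006,0],85]]'
python3 look.py; python3 go.py 466 -404 4 92.3
```

```text
time: 17.35
ee_pos: [0.4653, -0.4041, 0.1045]
tcp_rot: [-90.0, -0.1, 92.2]
wrist_force: [1.0, 1.2, -0.2]
opening: 0.0848
[279. 213.] 466 -404 d 62
[434.  95.] 376 -299 d 77
t 17.4 d [ -1. 101.  -0.] turn [ 0.    -0.     0.002] q [-41.  13.   6.  82.   0. -43.] rot [-90.   -0.1  92.3]
```

```bash
python3 -m inch '[[[0,30,0],[0,0,0],85],[[0,60,0],[0,0,0],82],[[0,88,0],[0,0,0],76],[[0,101,0],[0,0,0],70],[[0,101,0],[0,0,0],44],[[0,101,0],[0,0,0],44],[[0,101,0],[0,0,0],44],[[0,101,0],[0,0,0],44],[[0,101,0],[0,0,0],44],[[0,94,0],[0,0,0],44],[[0,74,0],[0,0,0],44],[[0,44,0],[0,0,0],44],[[0,14,0],[0,0,0],44],[[0,0,0],[0,0,0],44],[[0,0,0],[0,0,0],44]]' 70
python3 go.py 590 -13 40 92.3
```

```text
time: 18.9
ee_pos: [0.4667, -0.4044, 0.1073]
tcp_rot: [-90.2, 0.0, 92.3]
wrist_force: [-0.4, 0.5, -1.9]
opening: 0.0532
t 18.9 d [ 386.   68. -139.] turn [ 0.003 -0.    -0.001] q [-41.  13.   6.  82.   0. -43.] rot [-90.2   0.   92.3]
```

```bash
python3 -m inch '[[[25,0,-9],[0,0,0],44],[[60,0,-22],[0,0,0],44],[[98,0,-35],[0,0,0],44],[[136,0,-49],[0,0,0],44],[[174,0,-63],[0,0,0],44],[[212,0,-76],[0,0,0],44],[[250,0,-90],[0,0,0],44],[[288,0,-104],[0,0,0],44],[[325,0,-117],[0,0,0],44],[[360,0,-130],[0,0,0],44],[[386,10,-139],[0,0,0],44],[[386,35,-139],[0,0,0],44],[[386,58,-139],[0,0,0],44],[[386,68,-139],[0,0,0],44],[[386,68,-139],[0,0,0],44]]'
python3 go.py 590 -13 9 92.3
```

```text
time: 20.4
ee_pos: [0.5887, -0.0132, 0.0369]
tcp_rot: [-89.9, 0.0, 92.3]
wrist_force: [0.6, 0.1, -1.9]
opening: 0.0531
t 20.4 d [ 0. 28. -1.] turn [-0.001 -0.    -0.   ] q [-1. 11. -5. 74. -0. -4.] rot [-89.9   0.   92.3]
```

```bash
python3 -m inch '[[[0,12,-1],[0,0,0],44],[[0,22,-1],[0,0,0],44],[[0,28,-1],[0,0,0],44],[[0,28,-1],[0,0,0],44],[[0,28,-1],[0,0,0],70],[[0,28,-1],[0,0,0],70],[[0,28,-1],[0,0,0],70],[[0,13,-1],[0,0,0],70],[[0,-15,-1],[0,0,0],70],[[0,-45,-1],[0,0,0],78],[[0,-70,-1],[0,0,0],85],[[0,-70,-1],[0,0,0],85]]'
python3 look.py
python3 go.py 444 155 120 92.3
```

```text
time: 21.6
ee_pos: [0.5918, -0.0131, 0.1125]
tcp_rot: [-90.3, 0.0, 92.3]
wrist_force: [0.2, -0.7, 0.7]
opening: 0.0854
[526.  18.] 445 152 d 40
t 21.6 d [174. -10. 140.] turn [ 0.003 -0.    -0.001] q [-1. 10.  2. 82. -0. -4.] rot [-90.2   0.   92.3]
```

View pics/wl.png

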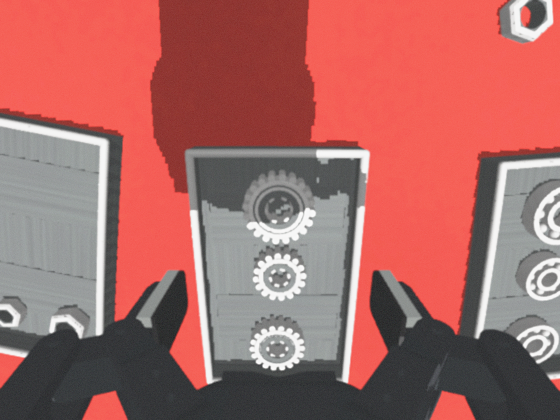

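Both gears lie flat, large at (279,208) and small at (279,277). Last is the nut. I'll hover over it and view it for its yaw.

```bash
python3 -m inch '[[[25,0,20],[0,0,0],85],[[55,-3,44],[0,0,0],85],[[90,-6,72],[0,0,0],85],[[125,-8,100],[0,0,0],85],[[155,-10,125],[0,0,0],85],[[174,-10,140],[0,0,0],85],[[174,-10,140],[0,0,0],85],[[174,-10,140],[0,0,0],85]]'
python3 - <<'E'
from h import *
p=bot.camera("wrist")
f=cv2.resize(p["frame"][140:280,200:360],None,fx=4,fy=4,interpolation=cv2.INTER_CUBIC)
cv2.imwrite('pics/nut.png',f[...,::-1])
for c,_ in comps(p,amin=300):
    W=np.array([world(p,q,.012)[:2] for q in c])*1000
    (x,y),r=cv2.minEnclosingCircle(W.astype(np.float32))
    if r<30: print(c.mean(0).round(),round(x),round(y),"d",round(2*r),cv2.approxPolyDP(W.astype(np.float32)[:,None],3,True)[:,0].round().tolist())
E
python3 go.py 444 155 3 92.3
```

```text
time: 22.45
ee_pos: [0.4439, 0.1553, 0.1195]
tcp_rot: [-90.2, 0.0, 92.4]
wrist_force: [-0.9, -0.8, -0.3]
opening: 0.085
[278. 205.] 443 154 d 37 [[425.0, 149.0], [438.0, 138.0], [457.0, 142.0], [461.0, 159.0], [446.0, 171.0], [429.0, 165.0]]
[113. 103.] 368 27 d 28 [[354.0, 24.0], [362.0, 15.0], [370.0, 14.0], [379.0, 20.0], [381.0, 31.0], [373.0, 40.0], [364.0, 40.0], [356.0, 34.0]]
[238.  87.] 356 120 d 36 [[339.0, 112.0], [351.0, 106.0], [365.0, 106.0], [373.0, 115.0], [371.0, 129.0], [359.0, 135.0], [350.0, 131.0], [344.0, 134.0], [346.0, 130.0], [340.0, 128.0], [343.0, 118.0]]
[378.  10.] 293 218 d 31 [[293.0, 202.0], [301.0, 205.0], [307.0, 214.0], [303.0, 228.0], [293.0, 234.0], [291.0, 228.0], [300.0, 224.0], [301.0, 217.0], [296.0, 210.0], [292.0, 216.0]]
t 22.5 d [  0. 116.   1.] turn [ 0.003  0.    -0.001] q [ 19.  -7. -14.  83.  -0.  17.] rot [-90.2   0.   92.3]
```

View pics/nut.png

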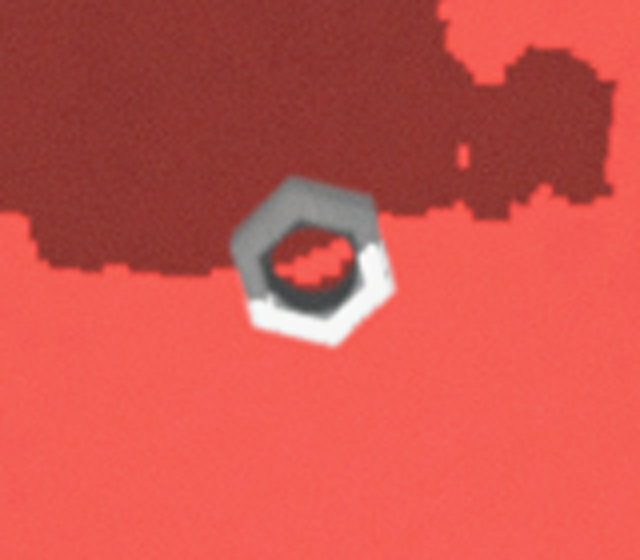

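The nut shows at frame pixel (278,205), i.e. (443,155). Its edges run at about 16° mod 60°, so I'll turn the jaws to yaw 106.

```bash
python3 -m inch '[[[0,25,0],[0,-0.12,0],75],[[0,50,0],[0,-0.25,0],60],[[0,80,0],[0,-0.25,0],52],[[0,105,0],[0,-0.25,0],48],[[0,116,0],[0,-0.25,0],45],[[0,116,0],[0,-0.25,0],20],[[0,116,0],[0,-0.25,0],20],[[0,116,0],[0,-0.25,0],20],[[0,116,0],[0,-0.25,0],20],[[0,116,0],[0,-0.25,0],20],[[0,110,0],[0,-0.25,0],20],[[0,90,0],[0,-0.25,0],20],[[0,60,0],[0,-0.25,0],20],[[0,30,0],[0,-0.25,0],20],[[0,16,0],[0,-0.25,0],20],[[0,16,0],[0,-0.25,0],20]]' 50
python3 - <<'E'
from h import *
save(bot.camera("wrist"),"w7.png")
E
python3 go.py 587 -210 40 106.7
```

```text
time: 24.1
ee_pos: [0.4455, 0.1553, 0.1055]
tcp_rot: [-90.4, 0.1, 106.6]
wrist_force: [0.3, -0.1, -1.6]
opening: 0.0285
t 24.1 d [-390.   64.  -32.] turn [ 0.004 -0.001 -0.002] q [ 19.  -7. -16.  81.  -0.   3.] rot [-9.020e+01  1.000e-01  1.066e+02]
```

View pics/w7.png

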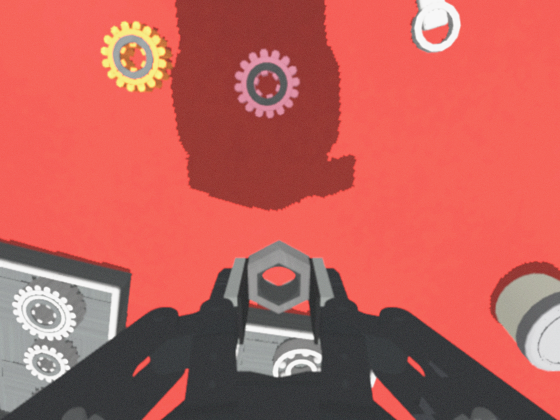

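The nut is held by its flats at (279,275), level. I'll carry it to the nut tray.

```bash
python3 -m inch '[[[-25,0,-2],[0,0,0],20],[[-60,0,-5],[0,0,0],20],[[-98,0,-8],[0,0,0],20],[[-136,0,-11],[0,0,0],20],[[-174,0,-14],[0,0,0],20],[[-212,0,-17],[0,0,0],20],[[-250,0,-20],[0,0,0],20],[[-288,0,-23],[0,0,0],20],[[-325,0,-26],[0,0,0],20],[[-365,0,-30],[0,0,0],20],[[-390,10,-32],[0,0,0],20],[[-390,35,-32],[0,0,0],20],[[-390,58,-32],[0,0,0],20],[[-390,64,-32],[0.004,0,0],20],[[-390,64,-32],[0.004,0,0],20]]'
python3 go.py 587 -210 8 106.6
```

```text
time: 25.65
ee_pos: [0.5861, -0.209, 0.0381]
tcp_rot: [-89.8, -0.0, 106.6]
wrist_force: [-1.2, 0.3, 0.3]
opening: 0.0285
t 25.6 d [-1. 30. -1.] turn [-0.003  0.001  0.001] q [-20.  16.   1.  75.  -0. -36.] rot [-89.8  -0.  106.6]
```

```bash
python3 -m inch '[[[0,12,0],[0,0,0],20],[[0,23,0],[0,0,0],20],[[0,30,0],[0,0,0],20],[[0,30,0],[0,0,0],20],[[0,30,0],[0,0,0],48],[[0,30,0],[0,0,0],48],[[0,30,0],[0,0,0],48],[[0,15,0],[0,0,0],48],[[0,-15,0],[0,0,0],48],[[0,-50,0],[0,0,0],60],[[0,-90,0],[0,0,0],60],[[0,-110,0],[0,0,0],60],[[0,-110,50],[0,0,0],60],[[0,-110,100],[0,0,0],60],[[0,-110,150],[0,0,0],60],[[0,-110,200],[0,0,0],60],[[0,-110,250],[0,0,0],60],[[0,-110,260],[0,0,0],60],[[0,-110,260],[0,0,0],60],[[0,-110,260],[0,0,0],60]]'
python3 - <<'E'
from h import *
p=bot.camera("top");i=p["frame"][100:310,70:450]
cv2.imwrite('pics/top2.png',cv2.resize(i,None,fx=2.1,fy=2.1,interpolation=cv2.INTER_CUBIC)[...,::-1])
p=bot.camera("side");cv2.imwrite('pics/side2.png',cv2.resize(p["frame"][110:420,110:400],None,fx=1.9,fy=1.9,interpolation=cv2.INTER_CUBIC)[...,::-1])
E
```

```text
time: 27.65
ee_pos: [0.338, -0.2836, 0.1499]
tcp_rot: [-89.9, 0.0, 106.6]
wrist_force: [-0.2, 0.1, -0.9]
opening: 0.0601
```

View pics/top2.png

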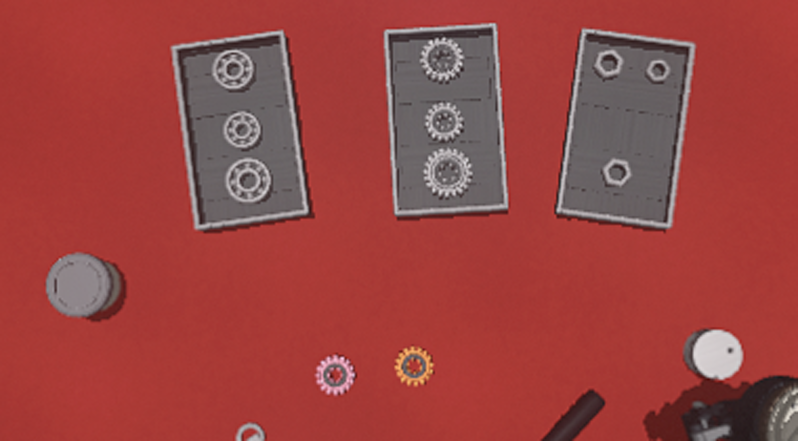

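View pics/side2.png

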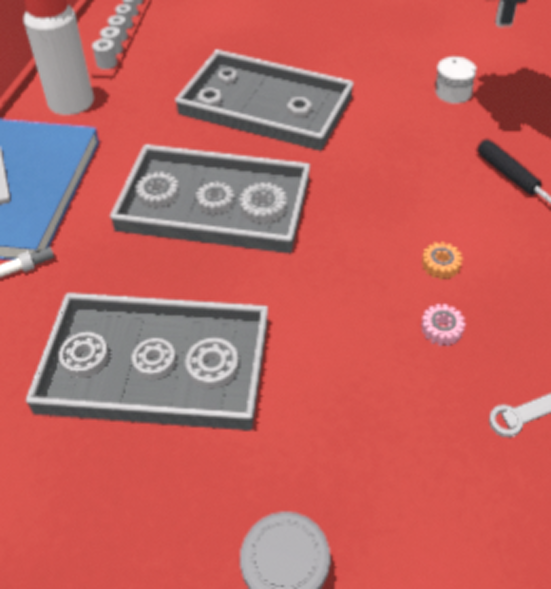

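Both views show all five parts flat in the right trays: bearings at (241,130) and (248,180), gears at (444,122) and (448,173), nut at (617,172) in the top crop. Tub (83,285) and piston (715,355) have not moved. The gripper is clear and empty.

```bash
python3 -c "
from workcell import bot
print(bot.job_done())"
```

```text
the job is handed in; nothing more can be done
None
```

I sorted all five parts and handed the job in at about 28 s of robot time, out of 125 s. Both gears are in the gear tray, both bearings in the bearing tray, and the nut is in the nut tray. I set each part down by lowering it to about 1 mm above the tray floor before opening the fingers.

The last top and side pictures show every part lying flat, apart from its neighbours and clear of the tray walls. The tub, the piston and the pink and orange gears had not visibly moved. The gripper was clear at 150 mm height, and the wrist forces read after each move stayed under 3 N.

No check failed. The only oddity was that the finger opening read 1.5–3 mm under the nominal part sizes. The pictures of the small bearing and the nut in the gripper showed them held level. I judged flatness by eye from the pictures and did not measure it.

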